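# Open the sprung clamp to its middle notch and load the sanding block

## Task

Get the sprung clamp ready: push its jaw open by the upright tab and let go, so that it springs back and catches on the stop pin at the first (middle) notch, not the second. Then push the sanding block along the base plate between the open jaws until it rests against the back stop, and leave it there with the jaw still caught. Only push with the fingers, never lift or tip the block, and leave the cup, the snips and the tape roll where they are.

Things in the scene. Friction and masses are not known exactly. Their poses are not given: they have to be found in the camera images.
- clamp: Fixed bench clamp: aluminium base plate, 12 mm thick; origin on the bench under it. Its x is the way the block is pushed in (away from the robot), y (left) the way the sprung jaw opens, z up. Plate x -140..100, y -80..165 mm. Sprung jaw x 5..80, 30 mm thick, top 47 mm over the bench; its near corner is bevelled (14 x 10 mm); its face is at y 13 when shut (48 mm between the jaws)
- fixed_jaw (a point): Middle of the top of the fixed jaw (steel, 75 mm along the clamp's x, 26 mm thick), 47 mm over the bench, 13 mm behind its clamping face, which looks to +y. In front of it, nearer the robot, a low guide strip, 28 mm over the bench, with its face 1 mm proud of the jaw's. Axes as the clamp's
- stop_pin_knob (a point): Top of the black knob of the stop pin, 86 mm over the bench (6 mm more as a tooth lifts it), in a steel bridge 54 mm along the clamp's x and 30 mm along y. The jaw's toothed bar runs through the bridge. Not to be handled
- jaw (a joint): Opening of the sprung jaw, m: 0 shut, grows along the clamp's y. A spring pulls it shut (4.5 N at 0, 9 N at 0.036, 13 N at 0.061). Pushed past 0.038 and let go, it returns and the stop pin catches it at 0.036 (middle notch, 84 mm between the jaws). Past 0.058 it may catch at 0.061 (second notch) and cannot be let back by pushing. End stop 0.072. Push to about 0.048, then back off
- jaw_tab (a point): Point on the pushing face of the jaw's upright steel tab, 68 mm over the bench; moves with the jaw. The tab is 44 mm wide along the clamp's x, 10 mm thick, from the jaw's top (47 mm) to 80 mm over the bench. The face looks to the clamp's -y; fingers reaching down before it must stay above the jaw's top. Axes as the clamp's
- block_center (a point): Centre of the loose sanding block (tan, 62 x 96 x 28 mm, 0.12 kg) lying on the base plate in front of the jaws, its long side roughly along the clamp's x. Its y axis is the long axis and points to the clamp's -x; z up
- seat (a point): Where the block's centre is when pushed fully home against the back stop (a low steel strip, 32 mm over the bench, face 48 mm further along x) and lying along the guide strip; 26 mm over the bench, fixed to the clamp, axes as the clamp's. The open jaws leave the block up to 21 mm of play, to the +y side of this point
- snips: Bystander: orange and black flush snips, 38 x 123 x 11 mm, lying on the left front of the base plate; origin at its underside
- cup: Bystander: white mixing cup, 65 mm wide, 62 mm high, on the bench to the right of the clamp; origin at its underside
- tape: Bystander: roll of packing tape, 95 mm wide, 48 mm high, on the bench to the left; origin at its underside
Mind the look-alikes: they are no part of the job. What is meant by the part that bears block_center is not turquoise, and is the smaller of those in its own colour.

How it is judged:
On the way, in this order (a step that is already met when the one before it is completed fails the run):
1. the jaw has been let go and is caught at the middle notch (value of joint jaw between 0.033 and 0.039 m and contact force between the fingers and clamp below 0.3 N), for 0.3 s.
2. the block is between the jaws against the back stop (x of block_center in the frame of seat above -0.006 m and y of block_center in the frame of seat below 0.025 m), for 0.2 s.
At the end, for the whole second after the job is handed in: The jaw rests caught at the middle notch (joint 0.033 to 0.039), and the block lies still and flat on the plate between the jaws, its end within 6 mm of the back stop, within 0.25 rad of square and within the jaws' play sideways (all of step 2 and value of joint jaw between 0.033 and 0.039 m and x of block_center in the frame of seat below 0.006 m and y of block_center in the frame of seat above -0.006 m and z of block_center in the frame of seat between -0.004 and 0.004 m and angle between the y axis of block_center and the x axis of clamp, either way round below 0.25 rad and linear speed of sanding_block below 0.01 m/s and velocity of joint jaw below 0.01 m/s); the robot touches nothing.
It fails at once if the block is lifted (z of block_center in the frame of seat above 0.015 m).
It fails at once if the block is tipped (angle between block_center's own z axis and vertical above 0.35 rad).
It fails at once if the cup is disturbed (distance of cup from where it was at the start of the episode above 0.03 m).
It fails at once if the snips are disturbed (distance of snips from where it was at the start of the episode above 0.03 m).
It fails at once if the tape roll is disturbed (distance of tape from where it was at the start of the episode above 0.03 m).
It also fails if it takes over 48 s, if anything falls off the work surface, if the arm or the gripper's body presses on something with over 40 N, if the wrist force passes 120 N, or if a joint passes its speed limit or range.

## Robot

A 7-joint arm with a two-finger parallel gripper is mounted at the origin on a cart in front of the work surface, level with it; the furniture and walls round the work are solid. World frame = base frame: x ahead of the robot, y to its left, z up, the work surface at z = 0. Lengths are in m, angles in rad, forces in N, time in s.
With the tool pointing down it reaches from about 0.425 to 0.925 m from the base axis. Payload 6.8 kg.
Tool frame: the origin (TCP) lies on the mounting face of the last link; the fingertips stand 173 mm ahead of it and the grasp point (between the pads) lies 155 mm ahead of it; z points along the fingers, y is the line along which they close (so a half turn about z gives the same grasp; the last joint's range is limited). The gripper opens to 85 mm and grips with 20 to 120 N. Pads are 22 mm wide; open, the fingers measure 114 mm over their backs; the gripper's body (76 mm by 85 mm) begins 54 mm behind the grasp point. The pads swing forward as they close: fully open they stand 13 mm farther back than shut.
Start: joints at [-1.421, 0.477, 0.022, 1.555, -0.011, 1.109, -0.083], TCP at [0.172, 0.653, 0.405] pointing down, gripper open.
Joint ranges: [-2.96, 2.96], [-0.34, 2.1], [-1.41, 1.46], [0.24, 2.44], [-1.37, 4.51], [0.17, 1.92], [-2.96, 2.96]. Speed limits (rad/s): [2.39, 2.39, 3.14, 3.14, 3.14, 3.14, 3.14].

## Interface

Orientations are given as a unit quaternion [w, x, y, z].
In Python, from station import bot gives the robot as it stands. The module is installed in compiled form; this text tells all that it offers.
- The arm moves only by the shell command python3 -m pendant 'ROWS' [FORCE]. ROWS is JSON, a list of rows, each a list of 5 numbers: the finger opening in m, from 0 to 0.0854, then the shift along the tool's x, y, z in m, then the turn about the tool's z in degrees. In form: [[jaw, x, y, z, yaw], ...]. A call has 1 to 12 rows; each row shifts and turns the commanded pose from where the row before left it, along the tool's axes as they then stand; what a row does not reach is not made up. A row lasts 1/12 s, in which the tool goes at most 41.7 mm and 7.16 degrees, less where a joint would pass 70% of its speed; a pose out of reach is approached as far as the arm can. A call with a gripper value outside its range is refused whole. The fingers move at their own pace and stop on an object; FORCE is the grip in N (left out, the last holds). Time passes only in rows, so rows that do not move let the fingers close. It gives the time, the measured TCP pose, the force, the opening and the grip force at its end, in the units of the state.
- bot.get_obs(): the state, without advancing time (a new reading comes with each control period).
- bot.read_camera(name): name is "side" or "top" or "wrist"; returns (picture, depth): 420x560x3 uint8, blue, green, red; 420x560 float32, m along the optical axis (not along the pixel's ray), 0 where there is no reading.
- bot.camera_model(name): a dict with "intrinsics" (3x3 intrinsics, pixels), "R" (3x3) and "t" (3): a world point X has camera coordinates R X + t. Camera axes: x right, y down, z forward; pixel columns grow to the right and rows downward; lengths in m; the calibration is good to about 2 mm. A picture is of the moment at which its call begins: read the wrist's pose just before it. camera_model takes no time and is no camera call; for the wrist camera it gives the pose at the moment of the call.
- bot.hand_in(): hands the job in; it is judged then, once.
Trained networks look in the newest picture that a camera, given by its name, has taken for a name from the list of things; names that differ only in an ending like _2 or _b are one class to them, and where a whole thing is asked for, a point or a joint stands for the part that bears it (a point fixed in the world has none). Each returns a list of dicts, best first, with "score" (0 to 1); they miss things now and then, are a little off and sometimes report something else, mostly with a low value. They report only what shows in the picture. A call takes as long as a camera call. They do not tell look-alikes from the thing itself.
- bot.boxes_of(name, camera): "at" ([column, row] in pixels, amid what is visible of it).
- bot.trace(name, camera): "mask" (420x560 bool, what is visible of it) and "at" ([column, row] in pixels, amid what is visible of it).
- bot.pinpoint(name, camera): "at" ([column, row] in pixels: a listed point, or the origin of a listed thing).
The state is a dict: "t": time; "q": joint angles; "joint_vel": joint speeds; "joint_torque": joint torques, N m; "eef_pos": TCP position; "tool_rot": TCP orientation; "contact_force": force on the tool from outside, world axes, zero at the start; "torque": the same for the moment, N m; "gripper_width": opening from 0.0 (shut) to 1.0 (fully open); "grasp_force": force on a finger pad.
Only numpy, scipy, OpenCV 4.12 (cv2) and the standard library are available. Lean on these libraries where they do the work, as an engineer would, in place of code of your own. Each camera call takes 0.05 s, during which the arm holds its last target. There are 200 camera calls.

## Working session

There is one attempt and no reset: what is moved stays moved. The work goes in short steps, Python scripts to look and compute and a shell command to move; the robot and the scene stay as the last step left them, time stands still between calls to the robot, and variables do not carry over. Pictures are saved under pics/ and viewed, at most 10 in all, crops included, and the job is handed in when it is done.

```bash
mkdir -p pics; cat > h.py <<'E'
import numpy as np, cv2
from station import bot
from scipy.spatial.transform import Rotation as R
def px2w(cam,at,depth,m=None):
    m=m or bot.camera_model(cam); u,v=at; 
    d=depth[int(v)-1:int(v)+2,int(u)-1:int(u)+2]; d=np.median(d)
    c=np.linalg.inv(m["intrinsics"])@[u,v,1]*d
    return m["R"].T@(c-m["t"])
def plane(cam,at,z,m=None):
    m=m or bot.camera_model(cam); r=m["R"].T@np.linalg.inv(m["intrinsics"])@[*at,1]; o=-m["R"].T@m["t"]
    return o+r*(z-o[2])/r[2]
E
python3 - <<'E'
from h import *
o=bot.get_obs(); print(o["t"],o["eef_pos"],o["tool_rot"],o["contact_force"])
for c in("top","side"):
    p,d=bot.read_camera(c); cv2.imwrite(f"pics/{c}0.png",p)
    for n in("clamp","fixed_jaw","stop_pin_knob","jaw_tab","block_center","seat","snips","cup","tape"):
        for r in bot.pinpoint(n,c)[:3]:
            if r["score"]>.2: print(c,n,round(r["score"],2),np.round(r["at"]),np.round(px2w(c,r["at"],d),3))
E
```

```text
0.0 [0.17200583 0.6524263  0.40373077] [-5.17732188e-05  1.28522817e-01  9.91706128e-01 -9.15723201e-04] [-0.24890404 -0.23579526 -0.26312873]
top clamp 0.81 [297. 226.] [0.567 0.129 0.012]
top fixed_jaw 0.59 [312. 202.] [0.626 0.092 0.046]
top stop_pin_knob 0.45 [241. 219.] [0.583 0.27  0.086]
top jaw_tab 0.83 [280. 210.] [0.603 0.175 0.079]
top block_center 0.86 [389. 273.] [ 0.442 -0.103  0.027]
top block_center 0.63 [299. 246.] [0.515 0.127 0.039]
top block_center 0.61 [297. 141.] [0.788 0.127 0.036]
top seat 0.94 [297. 209.] [0.611 0.128 0.013]
top snips 0.71 [264. 271.] [0.453 0.217 0.021]
top cup 0.67 [353. 232.] [ 0.547 -0.015  0.016]
top tape 0.58 [157. 265.] [ 0.474  0.496 -0.   ]
side clamp 0.62 [305. 222.] [0.571 0.168 0.017]
side clamp 0.45 [323. 202.] [0.54  0.009 0.014]
side fixed_jaw 0.89 [288. 196.] [ 0.666 -0.036 -0.002]
side stop_pin_knob 0.51 [295. 217.] [0.581 0.272 0.083]
side jaw_tab 0.93 [293. 206.] [0.606 0.179 0.069]
side jaw_tab 0.7 [293. 217.] [0.585 0.272 0.083]
side block_center 0.74 [235. 206.] [0.792 0.159 0.037]
side block_center 0.62 [360. 190.] [ 0.433 -0.083  0.027]
side block_center 0.6 [326. 213.] [0.512 0.132 0.038]
side seat 0.75 [294. 210.] [0.603 0.178 0.056]
side snips 0.66 [337. 238.] [0.464 0.243 0.019]
side cup 0.87 [324. 200.] [0.538 0.008 0.02 ]
side tape 0.66 [315. 293.] [0.474 0.547 0.04 ]
```

```bash
python3 - <<'E'
import cv2
p=cv2.imread("pics/top0.png"); cv2.imwrite("pics/top0c.png",cv2.resize(p[110:320,140:420],None,fx=2.8,fy=2.8,interpolation=2))
E
```

```text
(no output)
```

View pics/top0c.png

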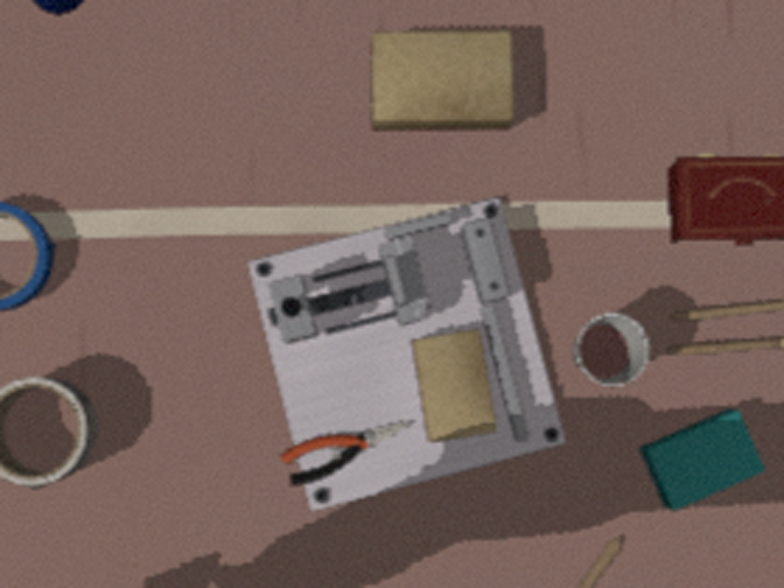

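The picture shows the clamp turned about +14°. The tan block on the plate is at crop (455,385), the tab at about (408,280) and the knob at (291,306). The snips' tip, at (412,424), is close to the block's left side. The far tan block is the larger look-alike.

```bash
python3 - <<'E'
from h import *
C=[(248,262),(500,200),(563,440),(312,508)]; L=np.array([(100,165),(100,-80),(-140,-80),(-140,165)])/1000
W=np.array([plane("top",(140+a/2.8,110+b/2.8),.012)[:2] for a,b in C]); print(W.round(3))
l=L-L.mean(0); w=W-W.mean(0); th=np.arctan2((l[:,0]*w[:,1]-l[:,1]*w[:,0]).sum(),(l*w).sum()); c,s=np.cos(th),np.sin(th); M=np.array([[c,-s],[s,c]])
o=W.mean(0)-M@L.mean(0); print("yaw",np.degrees(th),"origin",o, "res",np.round(W-(o+L@M.T),3))
for n,p in dict(tab=(.603,.175),block=(.515,.127),knob=(.583,.27),seat=(.611,.128),fj=(.626,.092)).items(): print(n,np.round(M.T@(np.array(p)-o),3))
q=bot.get_obs(); T=R.from_quat(q["tool_rot"],scalar_first=True).as_matrix(); print(T.round(3))
print("to above", T.T@(np.array([.50,.13,.36])-q["eef_pos"]))
E
```

```text
[[0.63  0.308]
 [0.684 0.07 ]
 [0.458 0.018]
 [0.402 0.252]]
yaw 13.279296145209432 origin [0.57258657 0.12505382] res [[-0.002 -0.001]
 [-0.004 -0.   ]
 [ 0.003  0.003]
 [ 0.003 -0.002]]
tab [0.041 0.042]
block [-0.056  0.015]
knob [0.043 0.139]
seat [ 0.038 -0.006]
fj [ 0.044 -0.044]
[[-0.967  0.255 -0.   ]
 [ 0.255  0.967  0.   ]
 [ 0.     0.    -1.   ]]
to above [-0.45034725 -0.42185241  0.04469586]
```

```bash
python3 -m pendant '[[0.0,-0.025,-0.0234,0.0025,0],[0.0,-0.025,-0.0234,0.0025,0],[0.0,-0.025,-0.0234,0.0025,0],[0.0,-0.025,-0.0234,0.0025,0],[0.0,-0.025,-0.0234,0.0025,0],[0.0,-0.025,-0.0234,0.0025,0],[0.0,-0.025,-0.0234,0.0025,0],[0.0,-0.025,-0.0234,0.0025,0],[0.0,-0.025,-0.0234,0.0025,0],[0.0,-0.025,-0.0234,0.0025,0],[0.0,-0.025,-0.0234,0.0025,0],[0.0,-0.025,-0.0234,0.0025,0]]' 40 && python3 -m pendant '[[0.0,-0.025,-0.0234,0.0025,0],[0.0,-0.025,-0.0234,0.0025,0],[0.0,-0.025,-0.0234,0.0025,0],[0.0,-0.025,-0.0234,0.0025,0],[0.0,-0.025,-0.0234,0.0025,0],[0.0,-0.025,-0.0234,0.0025,0],[0,0,0,0,0],[0,0,0,0,0]]'
python3 - <<'E'
from h import *
o=bot.get_obs(); print(o["t"],o["eef_pos"],o["gripper_width"],o["contact_force"])
m=bot.camera_model("wrist"); print("cam",-m["R"].T@m["t"],m["R"][2])
p,d=bot.read_camera("wrist"); cv2.imwrite("pics/w1.png",p); np.savez("w1.npz",d=d,**m)
for n in("clamp","fixed_jaw","stop_pin_knob","jaw_tab","block_center","seat","snips"):
    for r in bot.pinpoint(n,"wrist")[:3]:
        if r["score"]>.2: print(n,round(r["score"],2),np.round(r["at"]),np.round(px2w("wrist",r["at"],d,m),3))
E
```

```text
t: 2.0
eef_pos: [0.3912, 0.3032, 0.3749]
tool_rot: [0.0, 0.129, 0.992, 0.0]
contact_force: [0.5, 0.6, 0.1]
gripper_width: 0.003
grasp_force: 0.0
t: 2.67
eef_pos: [0.5006, 0.1287, 0.3598]
tool_rot: [0.0, 0.131, 0.991, -0.0]
contact_force: [0.3, 0.5, -0.2]
gripper_width: -0.004
grasp_force: 0.0
2.6667 [0.50061634 0.12866652 0.35975289] -0.004495603453686217 [ 0.25748763  0.500017   -0.18418531]
cam [0.43419209 0.14694682 0.32795328] [ 0.26246856 -0.07077987 -0.96234114]
clamp 0.76 [295. 258.] [0.492 0.138 0.192]
stop_pin_knob 0.71 [483. 270.] [0.583 0.264 0.085]
stop_pin_knob 0.54 [356. 314.] [0.495 0.154 0.237]
stop_pin_knob 0.22 [363. 118.] [0.458 0.212 0.021]
jaw_tab 0.94 [355. 312.] [0.495 0.154 0.235]
jaw_tab 0.61 [294. 254.] [0.553 0.128 0.04 ]
block_center 0.94 [275. 207.] [0.508 0.123 0.039]
block_center 0.87 [ 11. 190.] [ 0.437 -0.094  0.028]
seat 0.96 [311. 304.] [0.491 0.142 0.232]
snips 0.77 [364. 117.] [0.457 0.214 0.021]
```

View pics/w1.png

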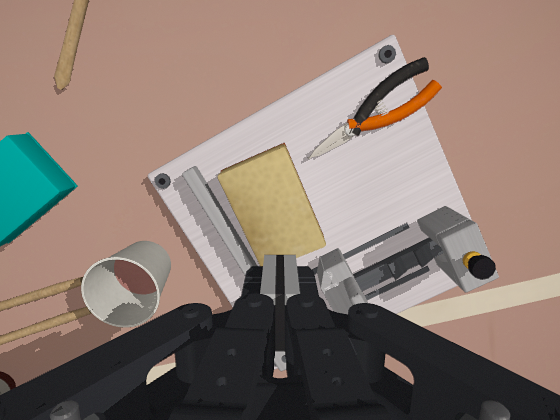

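The wrist view shows the block at (272,200), the snips' tip at (303,160), the knob at (483,267) and the tab behind the fingers at about (335,275). Plate corners are at (150,178), (396,37) and (497,277).

```bash
python3 - <<'E'
from h import *
z=dict(np.load("w1.npz")); d=z["d"]
f=lambda at,h:plane("wrist",at,h,z)[:2]
A=[(150,178),(396,37),(497,277)]; L=np.array([(-140,-80),(-140,165),(100,165)])/1000
W=np.array([f(a,.012) for a in A]); l=L-L.mean(0); w=W-W.mean(0)
th=np.arctan2((l[:,0]*w[:,1]-l[:,1]*w[:,0]).sum(),(l*w).sum()); c,s=np.cos(th),np.sin(th); M=np.array([[c,-s],[s,c]]); o=W.mean(0)-M@L.mean(0)
print("yaw",np.degrees(th),o,np.round(W-(o+L@M.T),4)); np.savez("clamp.npz",M=M,o=o)
for n,at,h in [("b1",(219,178),.04),("b2",(285,144),.04),("b3",(326,245),.04),("fj strip near",(197,167),.028),("snip tip",(303,160),.012),("knob",(483,267),.086)]: print(n,np.round(M.T@(f(at,h)-o),3))
q=bot.get_obs(); print(q["q"])
E
```

```text
yaw 13.31887548517413 [0.57828797 0.12717733] [[-0.0005  0.002 ]
 [-0.0013 -0.0024]
 [ 0.0018  0.0005]]
b1 [-0.113 -0.017]
b2 [-0.111  0.044]
b3 [-0.018  0.035]
fj strip near [-0.129 -0.031]
snip tip [-0.089  0.051]
knob [0.034 0.132]
[-0.61168103  0.27206668  0.27758545  1.99296361 -0.09536804  0.88864963
  1.03114232]
```

```bash
python3 -m pendant '[[0,0,0,0,6.85],[0,0,0,0,6.85],[0,0,0,0,6.85],[0,0,0,0,6.85],[0,0,0,0,6.85],[0,0,0,0,6.85],[0,0,0,0,6.85],[0,0,0,0,6.85],[0,0,0,0,6.85],[0,0,0,0,0]]'
cat >> h.py <<'E'
def st():
    z=np.load("clamp.npz"); q=bot.get_obs(); T=R.from_quat(q["tool_rot"],scalar_first=True).as_matrix()
    print("t",round(q["t"],2),"clamp xy",(z["M"].T@(q["eef_pos"][:2]-z["o"])).round(4),"tip z",round(q["eef_pos"][2]-.173,4),"toolx deg",np.degrees(np.arctan2(T[1,0],T[0,0])).round(2),"F clamp",(z["M"].T@q["contact_force"][:2]).round(2),"z",T[:,2].round(3),q["q"].round(2))
E
python3 - <<'E'
from h import *
st()
z=np.load("clamp.npz")
m=bot.camera_model("wrist"); p,d=bot.read_camera("wrist"); cv2.imwrite("pics/w2.png",p)
for n in("jaw_tab","fixed_jaw","seat","stop_pin_knob"):
    for r in bot.pinpoint(n,"wrist")[:2]:
        X=px2w("wrist",r["at"],d,m); print(n,round(r["score"],2),np.round(r["at"]),z["M"].T@(X[:2]-z["o"]),X[2])
E
```

```text
t: 3.9
eef_pos: [0.4996, 0.1312, 0.3597]
tool_rot: [-0.0, 0.62, 0.785, -0.0]
contact_force: [-0.0, 0.8, 1.0]
gripper_width: -0.002
grasp_force: 0.0
t 3.9 clamp xy [-0.0756  0.0221] tip z 0.1867 toolx deg 103.4 F clamp [0.13 0.76] z [-0. -0. -1.] [-0.78  0.29  0.49  2.   -0.17  0.89  0.03]
jaw_tab 0.63 [426. 191.] [0.02926875 0.03647785] 0.07931257549546814
fixed_jaw 0.58 [412. 275.] [ 0.03975935 -0.04543729] 0.04570273074112588
fixed_jaw 0.39 [353. 210.] [-0.00727247  0.00344821] 0.010883382591053519
seat 0.84 [400. 222.] [ 0.0367644  -0.00845133] 0.01165896152463583
stop_pin_knob 0.77 [459.  42.] [0.0366083  0.13349715] 0.08451882199427004
```

View pics/w2.png

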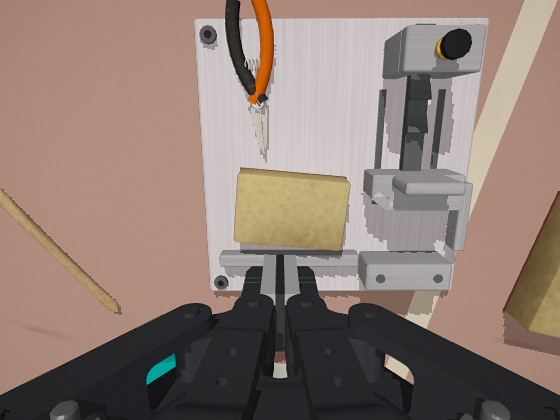

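The tab's top edge is at (426,185), the jaw bevel at (372,180), the block at (292,210) and the fixed jaw at (405,272). Next I go to just before the tab.

```bash
python3 -m pendant '[[0,-0.006,0.028,0,0],[0,-0.006,0.028,0,0],[0,-0.006,0.028,0,0],[0,-0.004,0.028,0,0],[0,0,0,0.025,0],[0,0,0,0.025,0],[0,0,0,0.025,0],[0,0,0,0.025,0],[0,0,0,0.025,0],[0,0,0,0,0],[0,0,0,0,0]]'
python3 - <<'E'
from h import *
st()
z=np.load("clamp.npz")
m=bot.camera_model("wrist"); p,d=bot.read_camera("wrist"); cv2.imwrite("pics/w3.png",p)
for n in("jaw_tab",):
    for r in bot.pinpoint(n,"wrist")[:2]:
        X=px2w("wrist",r["at"],d,m); print(n,round(r["score"],2),np.round(r["at"]),z["M"].T@(X[:2]-z["o"]),X[2])
E
```

```text
t: 5.07
eef_pos: [0.6135, 0.1354, 0.2338]
tool_rot: [-0.001, 0.618, 0.786, -0.001]
contact_force: [0.2, -1.1, 0.9]
gripper_width: 0.0
grasp_force: 0.0
t 5.07 clamp xy [ 0.0361 -0.0001] tip z 0.0608 toolx deg 103.62 F clamp [-0.03 -1.14] z [-0.003 -0.001 -1.   ] [-0.6   0.63  0.4   1.82 -0.34  0.76  0.21]
jaw_tab 0.64 [284. 204.] [0.03702175 0.03714657] 0.0788990084751229
```

View pics/w3.png

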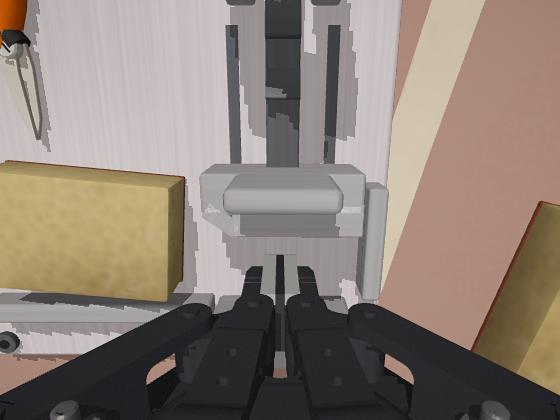

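The tab is at (284,195), lined up with the fingertips at (281,260). The jaw top is clear beneath them, so I advance until contact.

```bash
python3 -m pendant '[[0,0.008,0,0,0],[0,0.006,0,0,0],[0,0.002,0,0,0],[0,0,0,0,0]]'; python3 -c "from h import *;st()"; python3 -m pendant '[[0,0.003,0,0,0],[0,0,0,0,0]]'; python3 -c "from h import *;st()";python3 -m pendant '[[0,0.003,0,0,0],[0,0,0,0,0]]'; python3 -c "from h import *;st()"
```

```text
t: 5.5
eef_pos: [0.61, 0.1529, 0.2354]
tool_rot: [-0.0, 0.618, 0.786, 0.001]
contact_force: [-0.1, 1.5, -0.6]
gripper_width: -0.003
grasp_force: 0.0
t 5.5 clamp xy [0.0367 0.0177] tip z 0.0624 toolx deg 103.71 F clamp [0.21 1.51] z [ 0.001  0.001 -1.   ] [-0.63  0.63  0.4   1.82 -0.34  0.76  0.19]
t: 5.67
eef_pos: [0.6093, 0.1547, 0.2349]
tool_rot: [-0.0, 0.618, 0.786, 0.0]
contact_force: [0.6, -0.3, 1.0]
gripper_width: 0.006
grasp_force: 0.0
t 5.67 clamp xy [0.0365 0.0197] tip z 0.0619 toolx deg 103.61 F clamp [ 0.46 -0.47] z [ 0.  0. -1.] [-0.64  0.63  0.4   1.82 -0.34  0.76  0.18]
t: 5.83
eef_pos: [0.6088, 0.1564, 0.2348]
tool_rot: [0.0, 0.619, 0.786, -0.0]
contact_force: [1.2, -3.0, 1.3]
gripper_width: 0.001
grasp_force: 1.1
t 5.83 clamp xy [0.0364 0.0214] tip z 0.0618 toolx deg 103.56 F clamp [ 0.44 -3.18] z [ 0.    -0.001 -1.   ] [-0.64  0.63  0.4   1.82 -0.34  0.76  0.18]
```

```bash
python3 -m pendant '[[0,0.006,0,0,0],[0,0.006,0,0,0],[0,0.006,0,0,0],[0,0.006,0,0,0],[0,0.006,0,0,0],[0,0.006,0,0,0],[0,0.006,0,0,0],[0,0.006,0,0,0],[0,0,0,0,0],[0,0,0,0,0]]'
python3 - <<'E'
from h import *
st()
z=np.load("clamp.npz")
m=bot.camera_model("wrist"); p,d=bot.read_camera("wrist"); cv2.imwrite("pics/w4.png",p)
for n in("jaw_tab",):
    for r in bot.pinpoint(n,"wrist")[:2]:
        X=px2w("wrist",r["at"],d,m); print(n,round(r["score"],2),np.round(r["at"]),z["M"].T@(X[:2]-z["o"]),X[2])
E
```

```text
t: 6.67
eef_pos: [0.5983, 0.1999, 0.2349]
tool_rot: [0.002, 0.62, 0.785, -0.001]
contact_force: [2.6, -9.8, 0.6]
gripper_width: -0.001
grasp_force: 5.1
t 6.67 clamp xy [0.0362 0.0662] tip z 0.0619 toolx deg 103.4 F clamp [  0.24 -10.14] z [ 0.001 -0.005 -1.   ] [-0.72  0.64  0.41  1.81 -0.34  0.76  0.1 ]
jaw_tab 0.8 [279. 260.] [0.03607967 0.08075617] 0.07910343255182864
```

```bash
python3 -m pendant '[[0,0.002,0,0,0],[0,0,0,0,0],[0,-0.006,0,0,0],[0,-0.006,0,0,0],[0,-0.006,0,0,0],[0,-0.006,0,0,0],[0,-0.008,0,0,0],[0,-0.01,0,0,0],[0,0,0,0,0],[0,0,0,0,0],[0,0,0,0,0],[0,0,0,0,0]]'
python3 - <<'E'
from h import *
st()
z=np.load("clamp.npz")
m=bot.camera_model("wrist"); p,d=bot.read_camera("wrist"); cv2.imwrite("pics/w5.png",p)
for n in("jaw_tab",):
    for r in bot.pinpoint(n,"wrist")[:2]:
        X=px2w("wrist",r["at"],d,m); print(n,round(r["score"],2),np.round(r["at"]),z["M"].T@(X[:2]-z["o"]),X[2])
E
```

```text
t: 7.77
eef_pos: [0.6067, 0.1655, 0.2346]
tool_rot: [-0.0, 0.618, 0.786, 0.0]
contact_force: [-0.1, 0.2, 0.5]
gripper_width: -0.002
grasp_force: 0.0
t 7.77 clamp xy [0.0365 0.0307] tip z 0.0616 toolx deg 103.63 F clamp [-0.04  0.21] z [-0.     0.001 -1.   ] [-0.65  0.63  0.4   1.82 -0.34  0.76  0.16]
jaw_tab 0.61 [279. 196.] [0.0360263  0.07098066] 0.07938957317754543
```

View pics/w5.png

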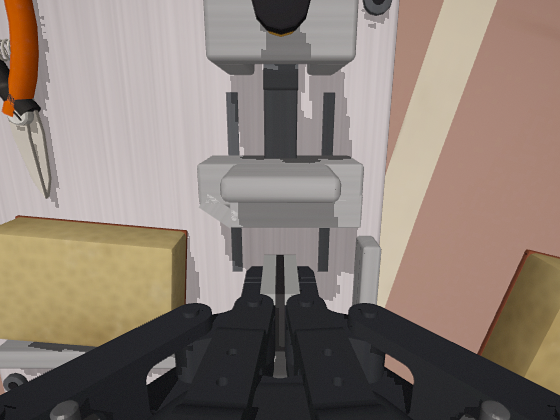

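The jaw has caught: the tab moved 34 mm from the shut position, with a gap between fingers (281,265) and tab (280,190). Next I go behind the block.

```bash
python3 -m pendant '[[0.03,0,0,-0.03,0],[0.03,0,0,-0.03,0],[0.03,-0.004,-0.032,0,0],[0.03,-0.004,-0.032,0,0],[0.03,-0.004,-0.032,0,0],[0.03,-0.004,-0.032,0,0],[0.03,-0.004,-0.032,0,0],[0.03,-0.003,-0.030,0,0],[0.03,0,0,0,-6.95],[0.03,0,0,0,-6.95],[0.03,0,0,0,-6.95],[0.03,0,0,0,-6.95]]'>/dev/null; python3 -m pendant '[[0.03,0,0,0,-6.95],[0.03,0,0,0,-6.95],[0.03,0,0,0,-6.95],[0.03,0,0,0,-6.95],[0.03,0,0,0,-6.95],[0.03,0,0,0,-6.95],[0.03,0,0,0,-6.95],[0.03,0,0,0,-6.95],[0.03,0,0,0,-6.95],[0.03,0,0,0,0],[0.03,0,0,0,0]]'
python3 - <<'E'
from h import *
st()
z=np.load("clamp.npz")
m=bot.camera_model("wrist"); p,d=bot.read_camera("wrist"); cv2.imwrite("pics/w6.png",p)
for n in("jaw_tab","block_center"):
    for r in bot.pinpoint(n,"wrist")[:2]:
        X=px2w("wrist",r["at"],d,m); print(n,round(r["score"],2),np.round(r["at"]),z["M"].T@(X[:2]-z["o"]),X[2])
np.savez("w6.npz",d=d,**m)
E
```

```text
t: 9.78
eef_pos: [0.4275, 0.0979, 0.2948]
tool_rot: [0.0, -0.12, 0.993, 0.0]
contact_force: [0.4, 0.6, -0.3]
gripper_width: 0.352
grasp_force: 0.0
t 9.78 clamp xy [-0.1534  0.0062] tip z 0.1218 toolx deg -166.27 F clamp [0.53 0.49] z [ 0.  0. -1.] [-0.51  0.25  0.16  2.21 -0.06  0.69  1.51]
block_center 0.61 [280. 322.] [-0.07673467  0.00763108] 0.039496941767562715
```

View pics/w6.png

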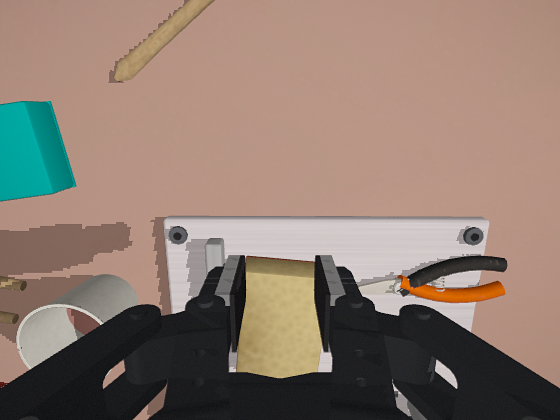

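```bash
python3 - <<'E'
from h import *
w=dict(np.load("w6.npz")); z=np.load("clamp.npz")
for at,h in [((247,275),.04),((313,277),.04),((246,257),.012),((314,262),.012),((367,286),.02),((165,218),.012),((488,219),.012),((215,240),.028)]:
    X=px2w("wrist",at,w["d"],w); P=plane("wrist",at,h,w); print(at,(z["M"].T@(P[:2]-z["o"])).round(3),"depth:",(z["M"].T@(X[:2]-z["o"])).round(3),X[2].round(3))
E
```

```text
(247, 275) [-0.114 -0.015] depth: [-0.113 -0.015] 0.039
(313, 277) [-0.112  0.03 ] depth: [-0.112  0.03 ] 0.038
(246, 257) [-0.115 -0.019] depth: [-0.116 -0.018] 0.013
(314, 262) [-0.111  0.033] depth: [-0.113  0.033] 0.016
(367, 286) [-0.095  0.073] depth: [-0.095  0.074] 0.019
(165, 218) [-0.146 -0.078] depth: [-0.144 -0.079] 0.008
(488, 219) [-0.147  0.161] depth: [-0.143  0.169] -0.001
(215, 240) [-0.135 -0.039] depth: [-0.131 -0.04 ] 0.019
```

The view shows the near end of the block at rows 258–277 between the fingers (240 and 320), with the snips' tip at (365,286) clear to the side. I go down behind it and push.

```bash
python3 -m pendant '[[0.03,0,0.004,0.025,0],[0.03,0,0,0.025,0],[0.03,0,0,0.025,0],[0.03,0,0,0.022,0],[0.03,0,0,0,0],[0.03,0,0,0,0]]'>/dev/null; python3 -c "from h import *;st()"; python3 -m pendant '[[0.03,-0.01,0,0,0],[0.03,-0.01,0,0,0],[0.03,-0.005,0,0,0],[0.03,-0.005,0,0,0],[0.03,-0.005,0,0,0],[0.03,-0.005,0,0,0],[0.03,-0.005,0,0,0],[0.03,-0.005,0,0,0],[0.03,0,0,0,0]]'>/dev/null
python3 - <<'E'
from h import *
st()
z=np.load("clamp.npz")
for c in ("wrist","top"):
  m=bot.camera_model(c); p,d=bot.read_camera(c); cv2.imwrite(f"pics/7{c}.png",p)
  for r in bot.pinpoint("block_center",c)[:3]:
    X=px2w(c,r["at"],d,m); print(c,round(r["score"],2),np.round(r["at"]),z["M"].T@(X[:2]-z["o"]),X[2])
E
```

```text
t 10.43 clamp xy [-0.1539  0.0101] tip z 0.0242 toolx deg -166.13 F clamp [-0.3  -0.67] z [-0.003 -0.001 -1.   ] [-0.48  0.44  0.12  2.26 -0.12  0.44  1.55]
t 11.18 clamp xy [-0.1023  0.0108] tip z 0.0248 toolx deg -166.07 F clamp [ 0.45 -0.18] z [ 0.001  0.    -1.   ] [-0.46  0.5   0.12  2.15 -0.12  0.5   1.56]
wrist 0.63 [280. 387.] [-0.11287404  0.01132541] 0.10162841141854626
top 0.79 [388. 275.] [-0.19080804 -0.18766816] 0.027186099176337485
top 0.72 [298. 140.] [ 0.20442599 -0.05344063] 0.03875616552188235
top 0.6 [298. 239.] [-0.04342105  0.01244299] 0.03895824560965049
```

View pics/7wrist.png

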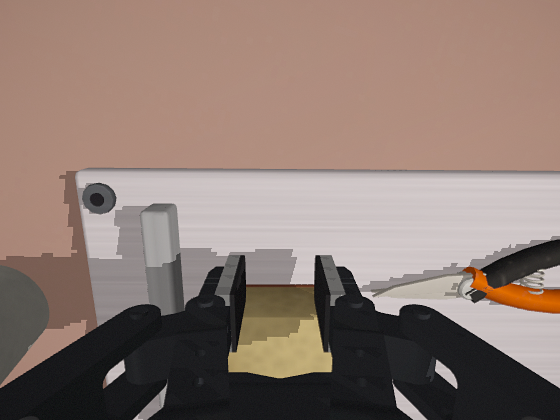

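The fingers are against the block's near edge (row 286), and the snips' tip at (375,293) is just clear on the left. I keep pushing.

```bash
python3 -m pendant '[[0.03,-0.006,0,0,0],[0.03,-0.006,0,0,0],[0.03,-0.006,0,0,0],[0.03,-0.006,0,0,0],[0.03,-0.006,0,0,0],[0.03,-0.006,0,0,0],[0.03,-0.006,0,0,0],[0.03,-0.006,0,0,0],[0.03,-0.006,0,0,0],[0.03,-0.006,0,0,0],[0.03,0,0,0,0]]'>/dev/null
python3 - <<'E'
from h import *
st()
z=np.load("clamp.npz")
c="top"
m=bot.camera_model(c); p,d=bot.read_camera(c); cv2.imwrite(f"pics/8{c}.png",cv2.resize(p[180:280,220:360],None,fx=5,fy=5,interpolation=2))
for n in("block_center","snips","jaw_tab"):
  for r in bot.pinpoint(n,c)[:3]:
    X=px2w(c,r["at"],d,m); print(n,round(r["score"],2),np.round(r["at"]),z["M"].T@(X[:2]-z["o"]),X[2])
E
```

```text
t 12.3 clamp xy [-0.042   0.0114] tip z 0.0249 toolx deg -166.07 F clamp [0.55 0.01] z [ 0.002  0.001 -1.   ] [-0.45  0.56  0.12  2.01 -0.12  0.57  1.57]
block_center 0.86 [392. 274.] [-0.19161829 -0.19747706] 0.02601426710805822
block_center 0.71 [296. 139.] [ 0.20790914 -0.04789188] 0.0391101218345376
block_center 0.69 [292. 215.] [0.02012829 0.01126743] 0.039814241694502525
snips 0.66 [266. 269.] [-0.09567329  0.11194558] 0.021352330859197
jaw_tab 0.78 [267. 212.] [0.04039179 0.07354272] 0.07994065755011737
```

View pics/8top.png

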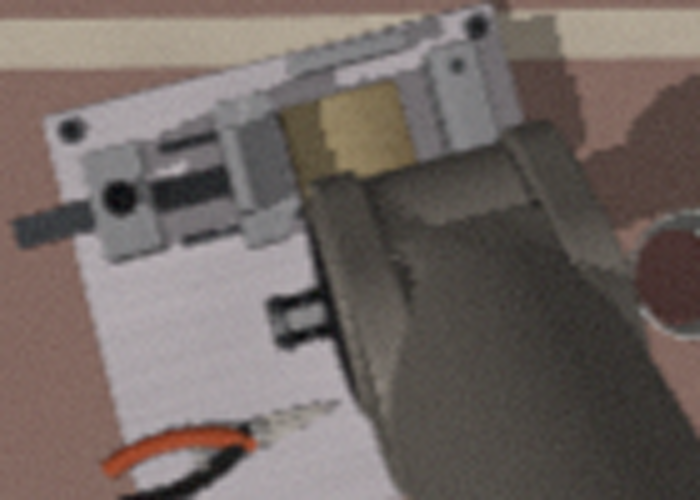

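The block (345,130) is square between the open jaws, about 20 mm short of the back stop strip. I creep on until the force rises.

```bash
python3 -m pendant '[[0.03,-0.004,0,0,0],[0.03,-0.004,0,0,0],[0.03,-0.003,0,0,0],[0.03,0,0,0,0]]'>/dev/null; python3 -c "from h import *;st()"; for i in 1; do python3 -m pendant '[[0.03,-0.003,0,0,0],[0.03,0,0,0,0]]'>/dev/null; python3 -c "from h import *;st()";done;  python3 -m pendant '[[0.03,-0.002,0,0,0],[0.03,0,0,0,0]]'>/dev/null; python3 -c "from h import *;st()"
```

```text
t 12.83 clamp xy [-0.0317  0.0115] tip z 0.0248 toolx deg -166.07 F clamp [-0.86 -0.19] z [ 0.001  0.    -1.   ] [-0.44  0.57  0.12  1.98 -0.12  0.59  1.58]
t 13.0 clamp xy [-0.0291  0.0115] tip z 0.0247 toolx deg -166.07 F clamp [-0.21  0.29] z [ 0.  0. -1.] [-0.44  0.58  0.12  1.98 -0.12  0.59  1.58]
t 13.17 clamp xy [-0.0273  0.0115] tip z 0.0247 toolx deg -166.07 F clamp [ 0.32 -0.12] z [ 0.  0. -1.] [-0.44  0.58  0.12  1.97 -0.12  0.6   1.58]
```

```bash
python3 -m pendant '[[0.03,-0.002,0,0,0],[0.03,-0.001,0,0,0],[0.03,0,0,0,0]]'>/dev/null; python3 -c "from h import *;st()"; python3 -m pendant '[[0.03,-0.002,0,0,0],[0.03,0,0,0,0]]'>/dev/null; python3 -c "from h import *;st()"; python3 -m pendant '[[0.03,-0.002,0,0,0],[0.03,0,0,0,0]]'>/dev/null; python3 -c "from h import *;st()"
```

```text
t 13.42 clamp xy [-0.0257  0.0115] tip z 0.0244 toolx deg -166.07 F clamp [-4.87  0.12] z [-0.004 -0.001 -1.   ] [-0.44  0.58  0.12  1.97 -0.12  0.6   1.58]
t 13.58 clamp xy [-0.025   0.0114] tip z 0.024 toolx deg -166.08 F clamp [-9.38 -0.42] z [-0.008 -0.002 -1.   ] [-0.44  0.58  0.12  1.97 -0.12  0.61  1.58]
t 13.75 clamp xy [-0.0243  0.0114] tip z 0.0237 toolx deg -166.08 F clamp [-13.45   0.57] z [-0.011 -0.003 -1.   ] [-0.44  0.59  0.12  1.96 -0.12  0.61  1.58]
```

```bash
python3 -m pendant '[[0.03,0.006,0,0,0],[0.03,0.01,0,0,0],[0.03,0.012,0,0,0],[0.03,0.012,0,0,0],[0.03,0,0,-0.03,0],[0.03,0,0,-0.035,0],[0.03,0,0,-0.035,0],[0.03,0.03,0,-0.02,0],[0.03,0.03,0,0,0],[0.03,0,0,0,0],[0.03,0,0,0,0]]'>/dev/null
python3 - <<'E'
from h import *
st()
z=np.load("clamp.npz")
c="top"
m=bot.camera_model(c); p,d=bot.read_camera(c); cv2.imwrite(f"pics/9{c}.png",cv2.resize(p[180:280,220:360],None,fx=5,fy=5,interpolation=2))
for c in("top","side"):
 m=bot.camera_model(c)
 if c=="side": p,d=bot.read_camera(c)
 for n in("block_center","snips","jaw_tab","seat","cup"):
  for r in bot.pinpoint(n,c)[:3]:
    X=px2w(c,r["at"],d,m); print(c,n,round(r["score"],2),np.round(r["at"]),z["M"].T@(X[:2]-z["o"]),X[2])
E
```

```text
t 14.67 clamp xy [-0.1219  0.0103] tip z 0.1452 toolx deg -166.07 F clamp [0.35 0.06] z [ 0.001  0.001 -1.   ] [-0.51  0.26  0.16  2.13 -0.06  0.76  1.51]
top block_center 0.87 [291. 212.] [0.02787358 0.0140453 ] 0.040950367236795
top block_center 0.86 [390. 272.] [-0.18564029 -0.1949177 ] 0.026745158368537483
top block_center 0.79 [296. 139.] [ 0.20851875 -0.04708149] 0.03768049713696333
top snips 0.76 [263. 269.] [-0.09591423  0.11943127] 0.01959096295418752
top jaw_tab 0.58 [266. 216.] [0.03159225 0.07683043] 0.07710294326931848
top seat 0.85 [300. 207.] [ 0.03349014 -0.01148434] 0.04061578730196424
top cup 0.9 [354. 234.] [-0.06734066 -0.13442478] 0.016703961507746883
top cup 0.19 [156. 260.] [-0.00304129  0.38172196] -2.3244324483046894e-05
side block_center 0.78 [358. 194.] [-0.18199378 -0.15227272] 0.02356860731105066
side block_center 0.77 [292. 214.] [0.04072506 0.08315256] 0.06403730402615447
side block_center 0.73 [236. 208.] [ 0.21128983 -0.00998873] 0.03636627995959531
side snips 0.51 [336. 235.] [-0.08384504  0.12944622] 0.02235063221742923
side jaw_tab 0.6 [292. 210.] [0.04147338 0.07813934] 0.07534304852190322
side seat 0.97 [295. 208.] [ 0.02929707 -0.0277124 ] 0.030264044978765933
side seat 0.28 [325. 201.] [-0.07020979 -0.10827544] 0.01686612929331117
side cup 0.89 [321. 203.] [-0.05772543 -0.11308598] 0.006071353367434316
```

View pics/9top.png

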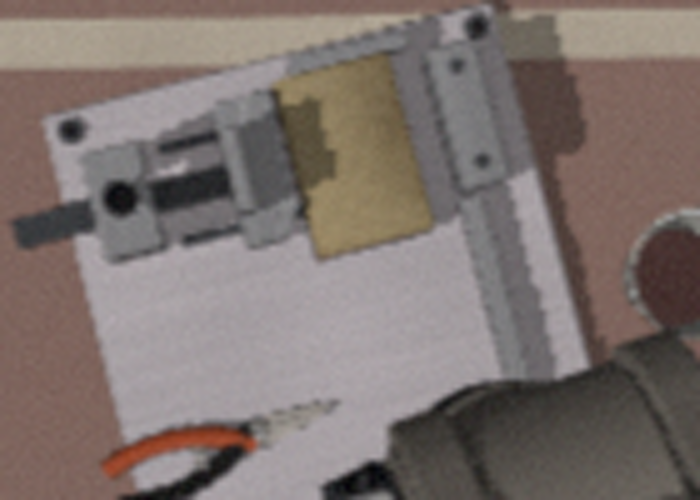

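The block (355,155) lies square against the back stop. The jaw is still caught at the middle notch, and the fingers are clear of everything.

```bash
python3 -c "from station import bot;print(bot.hand_in())"
```

```text
the job is handed in; nothing more can be done
None
```

I handed the job in at about 15 s of the 48 s allowed. The jaw is caught at the middle notch and the block is square against the back stop, with the cup, snips and tape roll left alone; the hand-in returned no verdict.

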